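Drive two worn bushes out of a spindle sleeve

ROBOT

A 6-joint arm with a two-finger parallel gripper is mounted at the origin on the work surface. World frame = base frame: x ahead of the robot, y to its left, z up, the work surface at z = 0. Lengths are in m, angles in rad, forces in N, time in s.
With the tool pointing down it reaches from about 0.3 to 0.775 m from the base axis. Payload 14.6 kg.
Tool frame: the origin (TCP) lies at the very end of the fingers, on their centre line; the grasp point (between the pads) lies 19 mm behind it; y points along the fingers, z is the direction in which the jaws open and shut, and the axes are right-handed (so a half turn about y gives the same grasp; the last joint's range is limited). The gripper opens to 94 mm and grips with 3 to 60 N. Pads are 16 mm wide; open, the fingers measure 119 mm over their backs; the gripper's body (75 mm by 177 mm) begins 78 mm behind the grasp point.
Start: joints at [-1.177, 0.3, 1.521, -0, 1.321, -0.067], TCP at [0.245, -0.493, 0.205] pointing down, gripper open.
Joint ranges: [-3.03, 3.03], [-0.79, 2.21], [0.23, 2.52], [-1.04, 4.18], [0, 3.07], [-2.55, 2.55]. Speed limits (rad/s): [2.22, 2.22, 2.57, 3.14, 3.14, 3.14].

INTERFACE

Orientations are given as [roll, pitch, yaw] about the fixed x, y, z axes, in that order (R = Rz(yaw) Ry(pitch) Rx(roll)).
In Python, from station import get_obs, camera, job gives the robot as it stands.
- The arm moves only by the tool step_arm, never from a script. Its argument "targets" is a list of rows, each a list of 6 numbers: the shift along the tool's x, y, z in mm, then the turn, a rotation vector about the tool's x, y, z in degrees. In form: [[dx, dy, dz, rx, ry, rz], ...]. A call has 1 to 12 rows; each row shifts and turns the commanded pose from where the row before left it, along the tool's axes as they then stand; what a row does not reach is not made up. A row lasts 1/8 s, in which the tool goes at most 62.5 mm and 10.7 degrees, less where a joint would pass 70% of its speed; a pose out of reach is approached as far as the arm can. A call is refused whole if a number of a shift passes 62.5 or a number of a turn 10.7, either way. A call with a gripper value outside its range is refused whole. "gripper" is the opening, from -1 (shut) to 1 (fully open), set as the call begins (left out, the last holds). The fingers move at their own pace and stop on an object; "squeeze" is the grip in N (left out, the last holds). Time passes only in rows, so rows that do not move let the fingers close. It gives the time, the measured TCP pose, the force and the opening at its end, in the units of the state.
- get_obs(): the state, without advancing time (a new reading comes with each control period).
- camera(name): name is "scene" or "side" or "wrist"; returns a dict with "pixels" (420x560x3 uint8, red, green, blue), "intrinsics" (3x3 intrinsics, pixels), "R" (3x3) and "t" (3): a world point X has camera coordinates R X + t; the wrist camera has in their place "tool_from_camera" (4x4, takes a point from camera to tool coordinates, whose origin is the TCP and whose axes are the tool frame's). Camera axes: x right, y down, z forward; pixel columns grow to the right and rows downward; lengths in m; the calibration is good to about 2 mm. A picture is of the moment at which its call begins: read the wrist's pose just before it. There is no depth.
- job.hand_in(): hands the job in, once; it reports no verdict.
The state is a dict: "time_s": time; "qpos": joint angles; "joint_vel": joint speeds; "tau": joint torques, N m; "ee_pos": TCP position; "eef_rot": TCP orientation; "force": force on the tool from outside, world axes, zero at the start; "moment": the same for the moment, N m; "grip_width": finger opening in m.
Only numpy, scipy, OpenCV 4.12 (cv2) and the standard library are available. Lean on these libraries where they do the work, as an engineer would, in place of code of your own. Each camera call takes 0.05 s, during which the arm holds its last target.

TASK

Two worn bronze bushes are stuck in the end of the iron sleeve held in the swivel fixture. Swing the sleeve smoothly up on end until it is fully upright against its stop, with its bright mouth on top, then push the bushes out of its lower end with the slim brass drift so that both drop into the red tray below. Draw the drift out again and put it back in the rack, hanging by its collar, and leave the thick steel drift and the other parts on the bench where they are.

Things in the scene. Friction and masses are not known exactly. Their poses are not given: they have to be found in the camera images.
- fixture: Grey-green cast swivel fixture, screwed down. Origin: underside of its base, straight below the middle of the sleeve; z up. Base plate 190 (x) x 185 (y, from -70 to +115) x 10 mm thick. One upright cheek on the +y side (y from 57 to 105 mm, up to 136 mm high, 44 mm wide in x, 76 mm below z = 70 mm) carries the pivot of the sleeve.
- pivot (a point): Pivot point of the sleeve: its middle, on its axis, 114 mm over the fixture's origin. Axes as the fixture's; the pivot axis is y. Around it a clamp block grips the sleeve, 38 mm long along the sleeve and 52 x 45 mm across.
- tray (a point): Centre of the inner floor of the red catch tray, fixed on the fixture's base under the sleeve; axes as the fixture's. Tray 116 (x) x 104 (y) mm outside, walls 3 mm, floor 13 mm and rim 32 mm above the bench.
- swivel (a joint): Angle of the sleeve, rad. 0 at the start: level, mouth towards the fixture's -x, stuck bushes towards +x. It grows as the mouth rises and the bush end goes down; 1.571 is upright against the stop, mouth on top. Stops at 0 and 1.571. It is stiff and stays where it is left: about 0.2 N m to turn (4 to 5 N at the mouth end).
- sleeve_mouth (a point): Centre of the sleeve's open mouth (ringed in bright steel), on its axis. x runs along the sleeve from mouth to bush end (straight down when upright), y along the pivot axis. Round iron tube 32 mm outside, 22.2 mm bore, 112 mm long, open both ends; mouth 114 mm above the bench when level, 170 mm upright. 37 mm are bare at each end: it can be gripped there and turns between the fingers as it swings.
- sleeve_foot (a point): Centre of the other open end of the sleeve (the bush end), on its axis; 58 mm above the bench when the sleeve is upright. Same axes as sleeve_mouth.
- bush_upper: Worn bronze bush, 21 mm outside, 12 mm bore, 16 mm long, 38 g; origin at its centre, z along its axis. At the start stuck inside the sleeve, behind the other bush, about 28 mm from the sleeve's middle.
- bush_lower: The same kind of bush, at the start about 45 mm from the sleeve's middle, 3 mm inside its end. A spring-steel ring in the last 35 mm of the bore grips both: pushing them out takes about 7 to 12 N at first, easing to some 4 N; the drift's own weight is not enough. Both are out when the drift is fully down, its collar on the sleeve's mouth.
- brass_drift: Slim brass drift, 330 g. Origin at the centre of its lower tip, z up along it. Shank 16 mm diameter, 118 mm long, tip chamfered 2 mm; collar 34 mm diameter from 118 to 122 mm; ridged round head 24 mm diameter from 122 to 168 mm, to hold it by. It fits the sleeve's bore; with the collar on the mouth its tip stands 6 mm out of the lower end.
- brass_drift_head (a point): Middle of the brass drift's head, on its axis, 147 mm above the tip: where to grip it.
- steel_drift: Thick dark-headed steel drift, shank 24 mm (too thick for the bore), head 28 mm diameter, otherwise as the brass one; origin at its tip. Leave it in the rack.
- rack: Plywood drift rack, screwed down. Origin: centre of its underside, z up. Foot 96 (x) x 190 (y) x 4 mm; top plate 66 (x) x 170 (y) mm, 12 mm thick, top face at z = 125 mm, with three 28 mm through holes. A drift hangs upright by its collar on the plate, tip 7 mm above the bench. The drifts hang in the outer holes, either way round; the middle one is free. Return to any free hole.
- rack_hole0 (a point): Centre of the rack's -y hole at the plate's top face; axes as the rack's. The holes stand 55 mm apart along y.
- rack_hole1 (a point): Centre of the rack's middle hole at the plate's top face.
- rack_hole2 (a point): Centre of the rack's +y hole at the plate's top face.
- gear: Iron gear 72 mm diameter, 24 mm high, lying flat; origin under its centre. Bystander.
- bearing: Ball bearing 52 mm diameter, 15 mm high, lying flat; origin under its centre. Bystander.
- crank: Steel ball crank handle, about 110 mm long and 26 mm high, lying along its x; origin under its middle. Bystander.
- carton: Cardboard carton 95 x 75 x 45 mm; origin under its centre. Bystander.
- handwheel: Iron handwheel 105 mm diameter, 14 mm thick with a black knob 38 mm high, lying flat; origin under its centre. Bystander.
- tin: Red tin 66 mm diameter, 105 mm high; origin under its centre. Bystander.
- flange: Aluminium flange plate 85 x 60 mm, 22 mm high; origin under its centre. Bystander.
Mind the look-alikes: they are no part of the job. There is more than one size of the brass_drift; the job needs the smaller. Of the things that look like the rack, the larger one is meant.

How it is judged:
By the outcome, as a careful person would: the job done as asked, in the order asked, and still so for the second after the job is handed in, with the robot touching nothing.
It also fails if it takes over 72 s, if anything falls off the work surface, if the arm or the gripper's body presses on something with over 40 N, if the wrist force passes 120 N, or if a joint passes its speed limit or range.

## Working session

There is one attempt and no reset: what is moved stays moved. The work goes in short steps, Python scripts to look and compute and a tool call to move; the robot and the scene stay as the last step left them, time stands still between calls to the robot, and variables do not carry over. Pictures are saved under pics/ and viewed, and the job is handed in when it is done.

Besides the shell and the picture viewer there is one more tool, called after "Request:" by a JSON object that holds its "api" and its "payload", one argument or row to a line. step_arm: Moves the arm, as the interface text tells. Its arguments: {"type":"object","properties":{"targets":{"type":"array","items":{"type":"array","items":{"type":"number"}}},"gripper":{"type":"number"},"squeeze":{"type":"number"}},"required":["targets"]}

```bash
mkdir -p pics; ls; cat > h.py <<'E'
import numpy as np,cv2
from station import get_obs,camera,job
from scipy.spatial.transform import Rotation as Ro
def snap(n,f):
    o=get_obs(); c=camera(n); cv2.imwrite('pics/'+f+'.png',c['pixels'][:,:,::-1]); np.savez('pics/'+f+'.npz',**c)
    if n=='wrist':
        R=Ro.from_euler('xyz',o['eef_rot']).as_matrix(); T=np.eye(4);T[:3,:3]=R;T[:3,3]=o['ee_pos']
        W=T@c['tool_from_camera']; np.savez('pics/'+f+'.npz',R=W[:3,:3].T,t=-W[:3,:3].T@W[:3,3],intrinsics=c['intrinsics'],pixels=c['pixels'])
    return c
def ray(f,u,v):
    c=np.load('pics/'+f+'.npz'); d=c['R'].T@np.linalg.inv(c['intrinsics'])@[u,v,1]; return -c['R'].T@c['t'],d
def onz(f,u,v,z):
    o,d=ray(f,u,v); return o+d*(z-o[2])/d[2]
def tri(a,b):
    A=[];B=[]
    for f,u,v in (a,b):
        o,d=ray(f,u,v);d=d/np.linalg.norm(d);P=np.eye(3)-np.outer(d,d);A.append(P);B.append(P@o)
    return np.linalg.lstsq(np.vstack(A),np.hstack(B),rcond=None)[0]
def proj(f,X):
    c=np.load('pics/'+f+'.npz');p=c['intrinsics']@(c['R']@np.array(X)+c['t']);return p[:2]/p[2]
E
python3 - <<'E'
from h import *
o=get_obs();print(o)
for n in('scene','side','wrist'):
    snap(n,n+'0');c=np.load('pics/'+n+'0.npz');print(n,-c['R'].T@c['t'],c['R'][2])
E
```

```text
pics
{'time_s': 0.0, 'qpos': array([-1.17660283e+00,  3.00498926e-01,  1.52156545e+00, -8.27259871e-06,
        1.32070924e+00, -6.65947819e-02]), 'joint_vel': array([-0.00075637, -0.00116583, -0.00056894, -0.00076743, -0.00226555,
       -0.00066624]), 'tau': array([-1.58971841e-03, -5.31820536e+01, -3.52741778e+01,  7.07572815e-02,
        2.44566542e-02, -1.04012508e-04]), 'ee_pos': array([ 0.24445791, -0.49239693,  0.20487768]), 'eef_rot': array([-1.57197520e+00,  7.05926707e-05, -2.68080236e+00]), 'force': array([ 0.23294181, -0.82708102,  0.67128675]), 'moment': array([-0.04047408,  0.02626791, -0.00304459]), 'grip_width': 0.09376204976886454}
scene [ 1.09909023 -0.04333643  0.77641891] [-0.63630227  0.11324511 -0.76308254]
side [0.48783581 1.0922598  0.98444808] [ 0.03036595 -0.77350347 -0.63306421]
wrist [ 0.31677199 -0.45742811  0.38403294] [-0.24737523 -0.12144884 -0.96127815]
```

View pics/scene0.png

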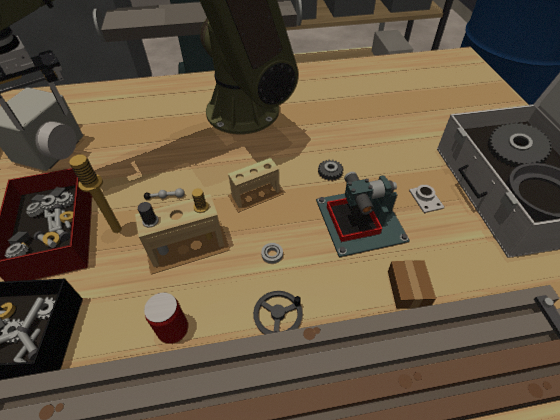

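View pics/side0.png

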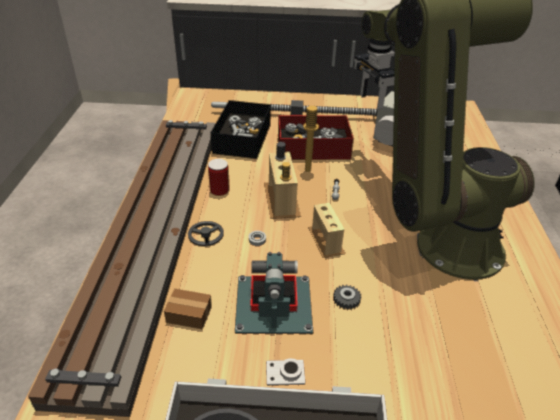

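View pics/wrist0.png

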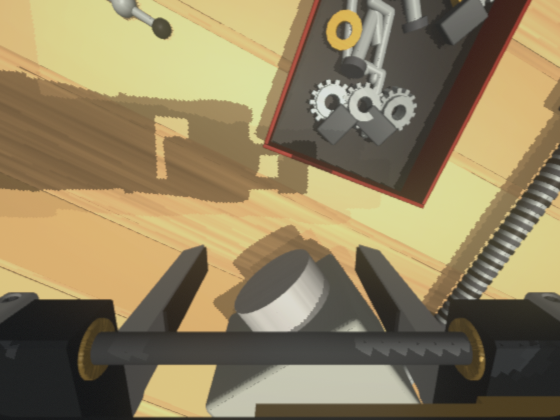

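```bash
python3 - <<'E'
import cv2
a=cv2.imread('pics/scene0.png');b=cv2.imread('pics/side0.png')
cv2.imwrite('pics/z1.png',cv2.resize(a[150:270,120:240],None,fx=5,fy=5,interpolation=2))
cv2.imwrite('pics/z2.png',cv2.resize(a[150:260,310:420],None,fx=5,fy=5,interpolation=2))
cv2.imwrite('pics/z3.png',cv2.resize(b[240:340,225:325],None,fx=6,fy=6,interpolation=2))
cv2.imwrite('pics/z4.png',cv2.resize(b[130:230,240:340],None,fx=6,fy=6,interpolation=2))
E
```

```text
(no output)
```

View pics/z1.png

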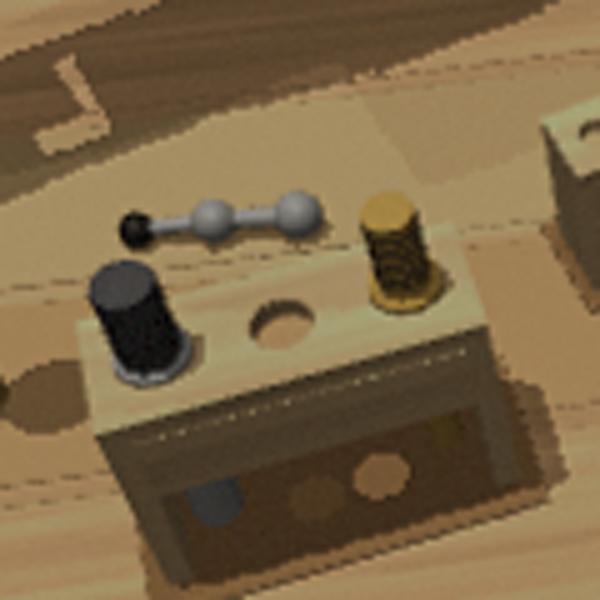

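View pics/z2.png

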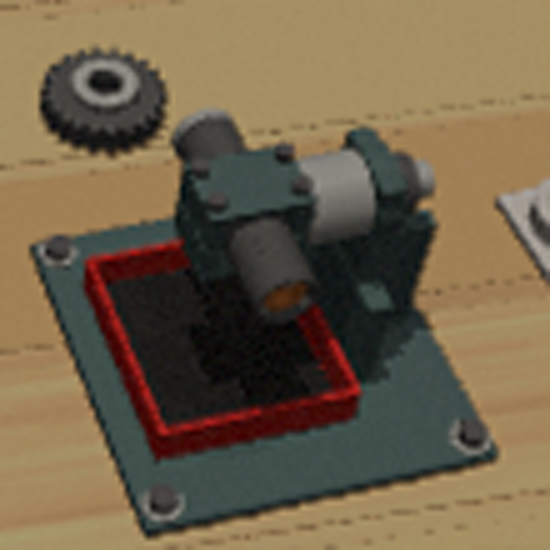

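View pics/z3.png

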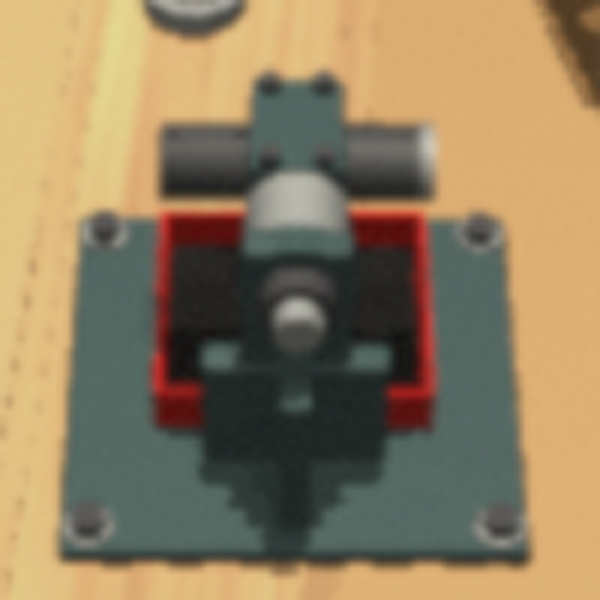

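View pics/z4.png

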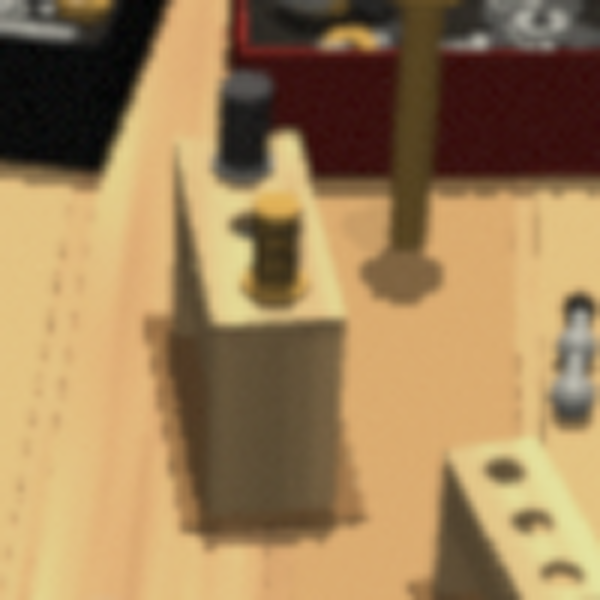

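```bash
python3 - <<'E'
from h import *
np.set_printoptions(precision=4,suppress=True)
S=lambda u,v:(310+u/5,150+v/5)
T=lambda u,v:(225+u/6,240+v/6)
for p in [(58,252),(162,503),(470,437)]: print('sb',onz('scene0',*S(*p),.011))
for p in [(105,231),(478,232),(500,521),(88,521)]: print('tb',onz('side0',*T(*p),.011))
# tray rim corners
for p in [(88,260),(158,428),(357,385)]: print('tray s',onz('scene0',*S(*p),.032))
for p in [(160,216),(430,216),(435,388),(155,388)]: print('tray t',onz('side0',*T(*p),.032))
a=('scene0',120+388/5,150+208/5);b=('side0',240+277/6,130+203/6)
print('head',tri(a,b),onz(*a,.175),onz(*b,.175))
a=('scene0',120+125/5,150+280/5);b=('side0',240+245/6,130+83/6)
print('steel',tri(a,b),onz(*a,.175),onz(*b,.175))
print('mid hole',onz('scene0',120+283/5,150+323/5,.125))
# sleeve end faces
print('mouth top side',onz('side0',*T(435,128),.130),'foot top side',onz('side0',*T(162,128),.130))
print('foot scene',onz('scene0',*S(288,299),.114))
# rack plate corners
for p in[(78,325),(97,435),(488,325),(455,228)]: print('rk s',onz('scene0',120+p[0]/5,150+p[1]/5,.125))
for p in[(175,140),(300,130),(344,318),(212,325)]: print('rk t',onz('side0',240+p[0]/6,130+p[1]/6,.125))
E
```

```text
sb [0.4537 0.1674 0.011 ]
sb [0.6187 0.1788 0.011 ]
sb [0.6079 0.3388 0.011 ]
tb [0.6144 0.1791 0.011 ]
tb [0.4493 0.1671 0.011 ]
tb [0.4379 0.3257 0.011 ]
tb [0.6034 0.3378 0.011 ]
tray s [0.4795 0.1756 0.032 ]
tray s [0.5898 0.1825 0.032 ]
tray s [0.5819 0.2855 0.032 ]
tray t [0.5888 0.1881 0.032 ]
tray t [0.4713 0.1791 0.032 ]
tray t [0.4665 0.2762 0.032 ]
tray t [0.5814 0.2848 0.032 ]
head [ 0.5177 -0.1341  0.173 ] [ 0.5205 -0.1334  0.175 ] [ 0.5171 -0.1323  0.175 ]
steel [ 0.5393 -0.2433  0.1734] [ 0.5422 -0.242   0.175 ] [ 0.5386 -0.2425  0.175 ]
mid hole [ 0.5339 -0.1884  0.125 ]
mouth top side [0.4723 0.2239 0.13  ] foot top side [0.5824 0.2325 0.13  ]
foot scene [0.5866 0.2349 0.114 ]
rk s [ 0.519  -0.2773  0.125 ]
rk s [ 0.5818 -0.265   0.125 ]
rk s [ 0.551  -0.0995  0.125 ]
rk s [ 0.4905 -0.1109  0.125 ]
rk t [ 0.5758 -0.2636  0.125 ]
rk t [ 0.5098 -0.2796  0.125 ]
rk t [ 0.4815 -0.1089  0.125 ]
rk t [ 0.5459 -0.0975  0.125 ]
```

```bash
python3 - <<'E'
from h import *
np.set_printoptions(precision=4,suppress=True)
print('big drift foot',onz('scene0',116,232,0),onz('side0',308,172,0), tri(('scene0',80,160),('side0',312,108)))
print('small rack',[onz('scene0',u,v,.09) for u,v in((230,178),(279,168))])
c=np.load('pics/wrist0.npz'); 
print(camera('wrist')['tool_from_camera'])
R=Ro.from_euler('xyz',get_obs()['eef_rot']).as_matrix()
print(R)
def plan(T,yaw,n):
    o=get_obs();R=Ro.from_euler('xyz',o['eef_rot']).as_matrix()
    print(o['ee_pos'],(np.array(T)-o['ee_pos'])*1e3)
E
```

```text
big drift foot [ 0.456  -0.3669  0.    ] [ 0.4453 -0.3525  0.    ] [ 0.4474 -0.3618  0.2391]
small rack [array([ 0.4061, -0.0643,  0.09  ]), array([0.3923, 0.0634, 0.09  ])]
[[-0.0004  0.9613  0.2757 -0.0803]
 [ 0.0004 -0.2757  0.9613 -0.1791]
 [ 1.      0.0005 -0.0002  0.0006]
 [ 0.      0.      0.      1.    ]]
[[-0.8957 -0.0002  0.4447]
 [-0.4447  0.0006 -0.8957]
 [-0.0001 -1.     -0.0007]]
```

```bash
cat >> h.py <<'E'
def rows(T,yaw,n,start=None):
    """plan n equal rows to TCP T (m), tool straight down at yaw"""
    o=get_obs();R=Ro.from_euler('xyz',o['eef_rot']);p=np.array(o['ee_pos'])
    G=Ro.from_euler('xyz',[-np.pi/2,0,yaw])
    rv=(R.inv()*G).as_rotvec()
    q=np.array(T)
    for i in range(n):
        d=R.inv().apply((q-p)/(n-i))*1e3
        r=np.degrees(rv/n)
        a=np.r_[np.round(d,1),np.round(r,2)];print(a.tolist(),',')
        p=p+R.apply(a[:3]*1e-3);R=R*Ro.from_rotvec(np.radians(a[3:]))
    print('end',p,R.as_euler('xyz'))
E
python3 - <<'E'
from h import *
rows([.4836,.2268,.26],.069,16)
E
```

```text
[-33.4, -3.4, -33.6, 0.0, -9.85, -0.0] ,
[-38.6, -3.4, -27.4, 0.0, -9.85, -0.0] ,
[-42.8, -3.4, -20.4, 0.0, -9.85, -0.0] ,
[-45.6, -3.4, -12.8, 0.0, -9.85, -0.0] ,
[-47.1, -3.4, -4.8, 0.0, -9.85, -0.0] ,
[-47.3, -3.4, 3.3, 0.0, -9.85, -0.0] ,
[-46.0, -3.4, 11.4, 0.0, -9.85, -0.0] ,
[-43.4, -3.4, 19.1, 0.0, -9.85, -0.0] ,
[-39.5, -3.4, 26.2, 0.0, -9.85, -0.0] ,
[-34.4, -3.4, 32.6, 0.0, -9.85, -0.0] ,
[-28.3, -3.4, 38.0, 0.0, -9.85, -0.0] ,
[-21.4, -3.4, 42.2, 0.0, -9.85, -0.0] ,
[-13.9, -3.4, 45.3, 0.0, -9.85, -0.0] ,
[-5.9, -3.4, 47.0, 0.0, -9.85, -0.0] ,
[2.2, -3.4, 47.3, 0.0, -9.85, -0.0] ,
[10.3, -3.5, 46.2, 0.0, -9.85, -0.0] ,
end [0.48361068 0.22677176 0.26001823] [-1.57013449e+00  1.71714786e-04  6.98630687e-02]
```

Request:
{"api": "step_arm", "payload": {
  "targets": [
    [-33, -10, -34, 0, -9.85, 0],
    [-39, -10, -27, 0, -9.85, 0],
    [-43, -10, -20, 0, -9.85, 0],
    [-46, -10, -13, 0, -9.85, 0],
    [-47, -10, -5, 0, -9.85, 0],
    [-47, -5, 3, 0, -9.85, 0],
    [-46, 0, 11, 0, -9.85, 0],
    [-43, 0, 19, 0, -9.85, 0]
  ]
}}

```text
time_s: 1.2
ee_pos: [0.3638, -0.1316, 0.2606]
eef_rot: [-1.57, -0.0, -1.3]
force: [0.8, -0.4, -0.6]
grip_width: 0.0938
```

Request:
{"api": "step_arm", "payload": {
  "targets": [
    [-40, 0, 26, 0, -9.85, 0],
    [-34, 0, 33, 0, -9.85, 0],
    [-28, 0, 38, 0, -9.85, 0],
    [-21, 0, 42, 0, -9.85, 0],
    [-14, 0, 45, 0, -9.85, 0],
    [-6, 0, 47, 0, -9.85, 0],
    [2, 0, 47, 0, -9.85, 0],
    [10, 0, 46, 0, -9.85, 0],
    [0, 0, 0, 0, 0, 0],
    [0, 0, 0, 0, 0, 0]
  ]
}}

```text
time_s: 2.45
ee_pos: [0.4825, 0.2251, 0.2602]
eef_rot: [-1.571, 0.001, 0.069]
force: [0.7, -0.4, 0.5]
grip_width: 0.0941
```

```bash
python3 - <<'E'
from h import *
snap('wrist','w1');o=get_obs();print(o['ee_pos'],o['eef_rot'],o['qpos'])
E
```

```text
[0.48253116 0.22475628 0.26043273] [-1.57098067e+00  1.58719094e-04  6.79996478e-02] [ 3.67158218e-01  2.23197757e-01  1.48957532e+00 -1.30689153e-04
  1.42902557e+00 -1.27161929e+00]
```

View pics/w1.png

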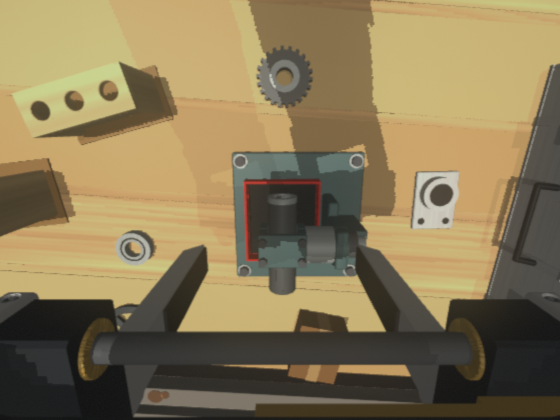

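```bash
python3 - <<'E'
from h import *
np.set_printoptions(precision=4,suppress=True)
P=[onz('w1',u,v,.011) for u,v in((240,161),(357,161),(244.5,271),(350,271))]
for p in P:print(p)
c=np.mean(P,0);print('c',c)
y=(P[1]-P[0])+(P[3]-P[2]);y/=np.linalg.norm(y);print(np.arctan2(-y[0],y[1]),'pivot',c-.0225*y)
print('mouth top edge',onz('w1',282,196,.130),onz('w1',268,205,.114),onz('w1',298,205,.114))
print('foot',onz('w1',270,290,.114),onz('w1',295,290,.114))
x=cv2.imread('pics/w1.png')[150:300,220:380];cv2.imwrite('pics/z5.png',cv2.resize(x,None,fx=4,fy=4,interpolation=2))
E
```

```text
[0.4512 0.1654 0.011 ]
[0.44   0.3271 0.011 ]
[0.6179 0.1777 0.011 ]
[0.6067 0.3392 0.011 ]
c [0.529  0.2523 0.011 ]
0.06908702241237792 pivot [0.5305 0.2299 0.011 ]
mouth top edge [0.4707 0.2248 0.13  ] [0.4853 0.2105 0.114 ] [0.483  0.2432 0.114 ]
foot [0.5889 0.2188 0.114 ] [0.5868 0.2484 0.114 ]
```

View pics/z5.png

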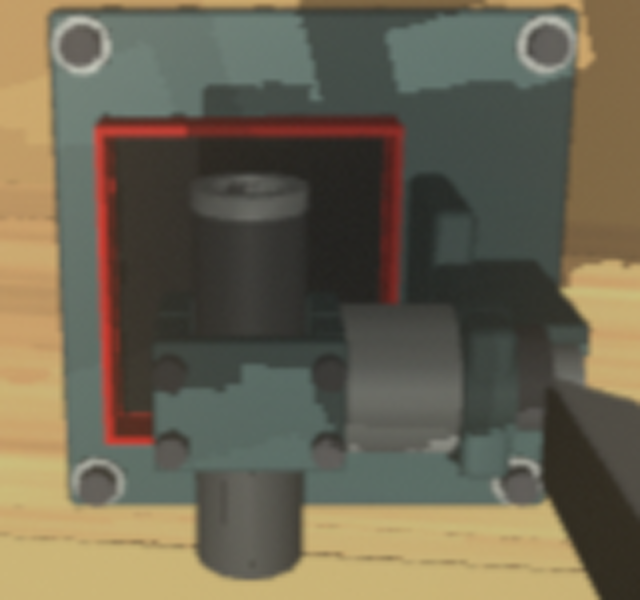

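Request:
{"api": "step_arm", "payload": {
  "targets": [
    [1.5, 20, 1.6, 0, 0, 0],
    [0, 30, 0, 0, 0, 0],
    [0, 30, 0, 0, 0, 0],
    [0, 30, 0, 0, 0, 0],
    [0, 30, 0, 0, 0, 0],
    [0, 15, 0, 0, 0, 0],
    [0, 10, 0, 0, 0, 0],
    [0, 0, 0, 0, 0, 0]
  ],
  "gripper": 0.28
}}

```text
time_s: 3.5
ee_pos: [0.4842, 0.227, 0.0956]
eef_rot: [-1.571, -0.0, 0.069]
force: [-0.1, -0.2, 1.2]
grip_width: 0.0602
```

Request:
{"api": "step_arm", "payload": {
  "targets": [
    [0, 0, 0, 0, 0, 0],
    [0, 0, 0, 0, 0, 0],
    [0, 0, 0, 0, 0, 0],
    [0, 0, 0, 0, 0, 0]
  ],
  "gripper": -1,
  "squeeze": 15
}}

```text
time_s: 4.0
ee_pos: [0.4842, 0.2262, 0.0957]
eef_rot: [-1.573, -0.0, 0.07]
force: [-0.2, -8.5, 3.5]
grip_width: 0.0319
```

```bash
python3 - <<'E'
from h import *
snap('wrist','w2');o=get_obs();print(o['ee_pos'],o['eef_rot'],o['force'],o['moment'],o['grip_width'])
E
```

```text
[0.48426197 0.22618332 0.09574931] [-1.57262810e+00 -6.09900109e-05  6.98407886e-02] [-0.32759258 -9.06278848  3.17540862] [-1.610983   -0.17081019  0.01795222] 0.03172940473223578
```

View pics/w2.png

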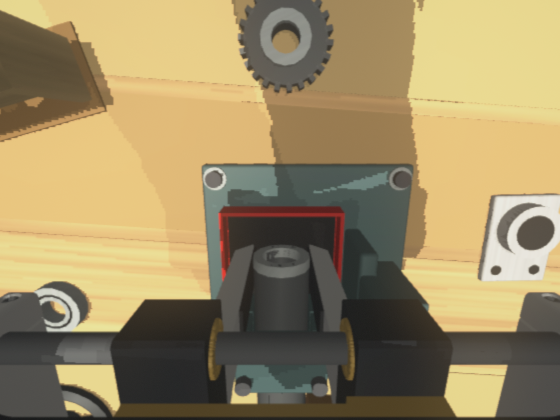

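```bash
python3 - <<'E'
import numpy as np
w=np.array([.25,.5,.8]+[1]*18+[.8,.5,.25]);th=np.r_[0,np.cumsum(w)/w.sum()]*np.pi/2
X=46*(1-np.cos(th));Z=46*np.sin(th);n=0
px=pz=0
for i in range(1,len(th)):
    dx=round(X[i]-px,1);dz=round(Z[i]-pz,1);px+=dx;pz+=dz
    print([dx,-dz,0,0,0,0],end=', ')
    if i%12==0:print()
print(px,pz)
E
```

```text
[np.float64(0.0), np.float64(-0.9), 0, 0, 0, 0], [np.float64(0.1), np.float64(-1.7), 0, 0, 0, 0], [np.float64(0.2), np.float64(-2.7), 0, 0, 0, 0], [np.float64(0.5), np.float64(-3.4), 0, 0, 0, 0], [np.float64(0.8), np.float64(-3.3), 0, 0, 0, 0], [np.float64(1.0), np.float64(-3.3), 0, 0, 0, 0], [np.float64(1.3), np.float64(-3.2), 0, 0, 0, 0], [np.float64(1.5), np.float64(-3.1), 0, 0, 0, 0], [np.float64(1.7), np.float64(-2.9), 0, 0, 0, 0], [np.float64(1.9), np.float64(-2.8), 0, 0, 0, 0], [np.float64(2.1), np.float64(-2.7), 0, 0, 0, 0], [np.float64(2.4), np.float64(-2.5), 0, 0, 0, 0], 
[np.float64(2.5), np.float64(-2.4), 0, 0, 0, 0], [np.float64(2.7), np.float64(-2.1), 0, 0, 0, 0], [np.float64(2.8), np.float64(-1.9), 0, 0, 0, 0], [np.float64(2.9), np.float64(-1.7), 0, 0, 0, 0], [np.float64(3.1), np.float64(-1.5), 0, 0, 0, 0], [np.float64(3.2), np.float64(-1.3), 0, 0, 0, 0], [np.float64(3.3), np.float64(-1.0), 0, 0, 0, 0], [np.float64(3.3), np.float64(-0.8), 0, 0, 0, 0], [np.float64(3.4), np.float64(-0.5), 0, 0, 0, 0], [np.float64(2.7), np.float64(-0.2), 0, 0, 0, 0], [np.float64(1.7), np.float64(-0.1), 0, 0, 0, 0], [np.float64(0.9), np.float64(-0.0), 0, 0, 0, 0], 
46.0 46.0
```

Request:
{"api": "step_arm", "payload": {
  "targets": [
    [0, 0, -0.5, 0, 0, 0],
    [0, 0, -0.5, 0, 0, 0],
    [0, 0, 0, 0, 0, 0]
  ]
}}

```text
time_s: 4.42
ee_pos: [0.4843, 0.2262, 0.0957]
eef_rot: [-1.571, -0.0, 0.07]
force: [-0.9, -3.5, 4.9]
grip_width: 0.0316
```

Request:
{"api": "step_arm", "payload": {
  "targets": [
    [0, -0.9, -0.4, 0, 0, 0],
    [0.1, -1.7, 0, 0, 0, 0],
    [0.2, -2.7, 0, 0, 0, 0],
    [0.5, -3.4, 0, 0, 0, 0],
    [0.8, -3.3, 0, 0, 0, 0],
    [1.0, -3.3, 0, 0, 0, 0],
    [1.3, -3.2, 0, 0, 0, 0],
    [1.5, -3.1, 0, 0, 0, 0],
    [1.7, -2.9, 0, 0, 0, 0],
    [1.9, -2.8, 0, 0, 0, 0],
    [2.1, -2.7, 0, 0, 0, 0],
    [2.4, -2.5, 0, 0, 0, 0]
  ]
}}

```text
time_s: 5.92
ee_pos: [0.4966, 0.227, 0.1274]
eef_rot: [-1.571, 0.003, 0.07]
force: [-3.3, 5.7, -7.3]
grip_width: 0.0319
```

Request:
{"api": "step_arm", "payload": {
  "targets": [
    [2.5, -2.4, 0, 0, 0, 0],
    [2.7, -2.1, 0, 0, 0, 0],
    [2.8, -1.9, 0, 0, 0, 0],
    [2.9, -1.7, 0, 0, 0, 0],
    [3.1, -1.5, 0, 0, 0, 0],
    [3.2, -1.3, 0, 0, 0, 0],
    [3.3, -1.0, 0, 0, 0, 0],
    [3.3, -0.8, 0, 0, 0, 0],
    [3.4, -0.5, 0, 0, 0, 0],
    [2.7, -0.2, 0, 0, 0, 0],
    [1.7, -0.1, 0, 0, 0, 0],
    [0.9, 0, 0, 0, 0, 0]
  ]
}}

```text
time_s: 7.42
ee_pos: [0.5288, 0.2292, 0.1416]
eef_rot: [-1.571, 0.003, 0.07]
force: [-9.5, 2.8, 3.2]
grip_width: 0.0319
```

Request:
{"api": "step_arm", "payload": {
  "targets": [
    [0.5, 0, 0, 0, 0, 0],
    [0.5, 0, 0, 0, 0, 0],
    [0.5, 0, 0, 0, 0, 0],
    [0, 0, 0, 0, 0, 0],
    [0, 0, 0, 0, 0, 0]
  ]
}}

```text
time_s: 8.05
ee_pos: [0.5303, 0.2293, 0.1417]
eef_rot: [-1.571, 0.003, 0.07]
force: [-8.5, 2.5, 2.2]
grip_width: 0.0316
```

```bash
python3 - <<'E'
from h import *
o=get_obs();print(o['ee_pos'],o['eef_rot'],o['force'])
snap('side','s2');snap('scene','c2')
a=cv2.imread('pics/c2.png');b=cv2.imread('pics/s2.png')
cv2.imwrite('pics/z6.png',np.hstack([cv2.resize(a[130:250,310:430],None,fx=3.3,fy=3.3,interpolation=2),cv2.resize(b[220:340,215:335],None,fx=3.3,fy=3.3,interpolation=2)]))
E
```

```text
[0.53031794 0.22932546 0.14170567] [-1.57063227  0.00296287  0.07012431] [-8.5476335   2.53095677  2.24355759]
```

View pics/z6.png

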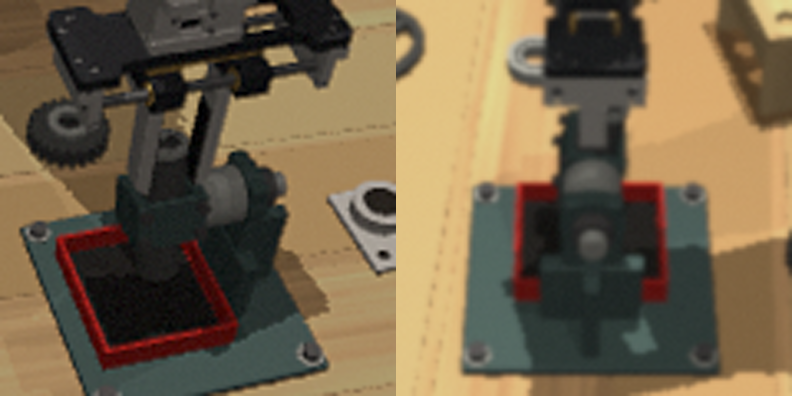

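Request:
{"api": "step_arm", "payload": {
  "targets": [
    [0.5, 0, 0, 0, 0, 0],
    [0.5, 0, 0, 0, 0, 0],
    [0.5, 0, 0, 0, 0, 0],
    [0.5, 0, 0, 0, 0, 0],
    [0, 0, 0, 0, 0, 0],
    [0, 0, 0, 0, 0, 0]
  ]
}}

```text
time_s: 8.9
ee_pos: [0.5324, 0.2295, 0.1418]
eef_rot: [-1.571, 0.003, 0.07]
force: [-9.1, 1.9, 2.9]
grip_width: 0.0315
```

Request:
{"api": "step_arm", "payload": {
  "targets": [
    [-1, 0, 0, 0, 0, 0],
    [-1, 0, 0, 0, 0, 0],
    [0, 0, 0, 0, 0, 0],
    [0, 0, 0, 0, 0, 0]
  ],
  "squeeze": 40
}}

```text
time_s: 9.4
ee_pos: [0.5318, 0.2294, 0.1418]
eef_rot: [-1.57, -0.001, 0.07]
force: [1.0, 5.1, -0.5]
grip_width: 0.031
```

Request:
{"api": "step_arm", "payload": {
  "targets": [
    [0.5, 0, 0, 0, 0, 0],
    [0.5, 0, 0, 0, 0, 0],
    [0.5, 0, 0, 0, 0, 0],
    [0.5, 0, 0, 0, 0, 0],
    [0.5, 0, 0, 0, 0, 0],
    [0, 0, 0, 0, 0, 0]
  ]
}}

```text
time_s: 10.15
ee_pos: [0.5328, 0.2295, 0.1418]
eef_rot: [-1.571, 0.003, 0.07]
force: [-11.9, 2.9, 5.6]
grip_width: 0.0311
```

Request:
{"api": "step_arm", "payload": {
  "targets": [
    [0.5, 0, 0, 0, 0, 0],
    [0.5, 0, 0, 0, 0, 0],
    [0, 0, 0, 0, 0, 0],
    [0, 0, 0, 0, 0, 0]
  ]
}}

```text
time_s: 10.65
ee_pos: [0.5334, 0.2295, 0.1418]
eef_rot: [-1.571, 0.004, 0.07]
force: [-15.5, 3.5, 9.4]
grip_width: 0.0314
```

Request:
{"api": "step_arm", "payload": {
  "targets": [
    [0, 0, 0, 0, 0, 0],
    [0, 0, 0, 0, 0, 0],
    [0, 0, 0, 0, 0, 0],
    [0, -20, 0, 0, 0, 0],
    [0, -40, 0, 0, 0, 0],
    [0, -50, 0, 0, 0, 0],
    [-20, -50, 0, 0, 0, 0],
    [-20, 0, 0, 0, 0, 0],
    [0, 0, 0, 0, 0, 0],
    [0, 0, 0, 0, 0, 0]
  ],
  "gripper": 0.28
}}

```text
time_s: 11.9
ee_pos: [0.4955, 0.2264, 0.3008]
eef_rot: [-1.571, 0.001, 0.07]
force: [-0.2, -0.1, 0.3]
grip_width: 0.0602
```

```bash
python3 - <<'E'
from h import *
o=get_obs();print(o['time_s'],o['ee_pos'],o['eef_rot'],o['force'])
snap('wrist','w3');snap('side','s3');snap('scene','c3')
a=cv2.imread('pics/c3.png');b=cv2.imread('pics/s3.png');w=cv2.imread('pics/w3.png')
cv2.imwrite('pics/z7.png',np.hstack([cv2.resize(a[130:250,310:430],None,fx=3.3,fy=3.3,interpolation=2),cv2.resize(b[220:340,215:335],None,fx=3.3,fy=3.3,interpolation=2)]))
E
```

```text
11.9 [0.49553161 0.22643982 0.30082523] [-1.57121545e+00  8.89067730e-04  6.97066873e-02] [-0.20254354 -0.14716313  0.32865351]
```

View pics/z7.png

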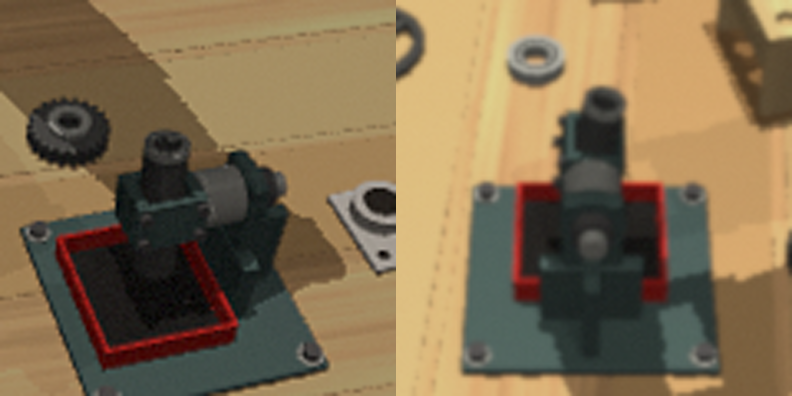

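View pics/w3.png

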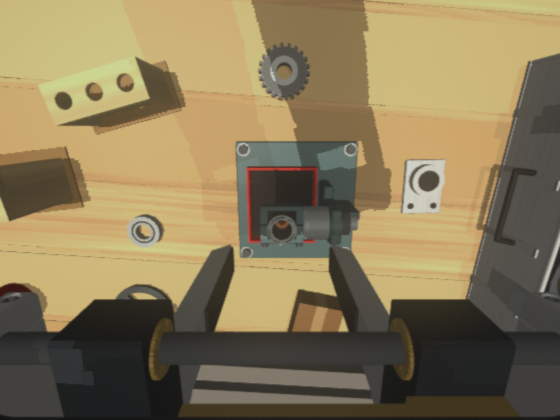

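```bash
python3 - <<'E'
from h import *
np.set_printoptions(precision=4,suppress=True)
w=cv2.imread('pics/w3.png');a=cv2.imread('pics/c3.png');b=cv2.imread('pics/s3.png')
cv2.imwrite('pics/z8.png',np.hstack([cv2.resize(w[190:260,245:315],(400,400),interpolation=2),cv2.resize(a[160:210,335:385],(400,400),interpolation=2)]))
cv2.imwrite('pics/z9.png',cv2.resize(b[235:305,240:310],(560,560),interpolation=2))
for f in('w3','c3','s3'):
  print(f,'mouth upright',proj(f,[.5298,.2295,.170]),'block top',proj(f,[.5298,.2295,.133]),'if 5deg short',proj(f,[.525,.2292,.170]))
E
```

```text
w3 mouth upright [282.1331 237.9535] block top [282.0418 227.2192] if 5deg short [282.172  233.7269]
c3 mouth upright [361.4548 175.0336] block top [359.0681 186.3739] if 5deg short [360.6841 173.5652]
s3 mouth upright [273.9969 249.6086] block top [273.7584 260.7571] if 5deg short [276.0231 249.6317]
```

View pics/z8.png

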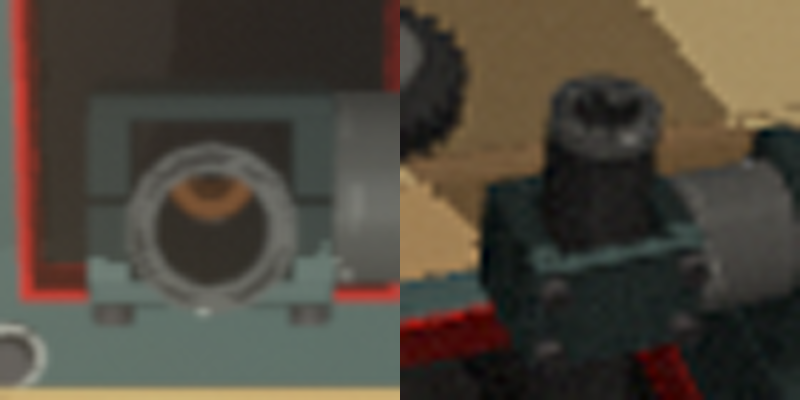

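View pics/z9.png

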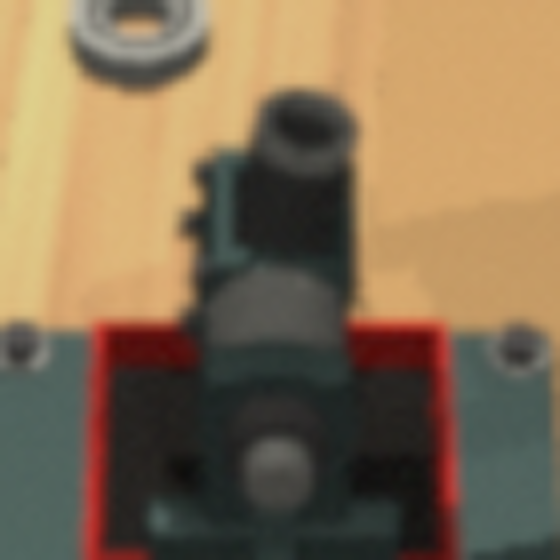

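Request:
{"api": "step_arm", "payload": {
  "targets": [
    [-15, 0, 0.5, 0, 0, 0],
    [0, 40, 0, 0, 0, 0],
    [0, 50, 0, 0, 0, 0],
    [0, 40, 0, 0, 0, 0],
    [0, 22, 0, 0, 0, 0],
    [5, 0, 0, 0, 0, 0],
    [3, 0, 0, 0, 0, 0],
    [0, 0, 0, 0, 0, 0],
    [0, 0, 0, 0, 0, 0]
  ],
  "gripper": -1
}}

```text
time_s: 13.18
ee_pos: [0.4883, 0.2266, 0.15]
eef_rot: [-1.571, -0.001, 0.07]
force: [0.5, 0.0, 1.5]
grip_width: 0.0004
```

Request:
{"api": "step_arm", "payload": {
  "targets": [
    [2, 0, 0, 0, 0, 0],
    [2, 0, 0, 0, 0, 0],
    [2, 0, 0, 0, 0, 0],
    [2, 0, 0, 0, 0, 0],
    [0, 0, 0, 0, 0, 0]
  ]
}}

```text
time_s: 13.8
ee_pos: [0.496, 0.2271, 0.1494]
eef_rot: [-1.571, 0.0, 0.07]
force: [-2.6, -1.0, 2.0]
grip_width: 0.0006
```

Request:
{"api": "step_arm", "payload": {
  "targets": [
    [1.5, 0, 0, 0, 0, 0],
    [1.5, 0, 0, 0, 0, 0],
    [1.5, 0, 0, 0, 0, 0],
    [1.5, 0, 0, 0, 0, 0],
    [0, 0, 0, 0, 0, 0]
  ]
}}

```text
time_s: 14.42
ee_pos: [0.502, 0.2276, 0.1496]
eef_rot: [-1.571, 0.0, 0.07]
force: [-4.1, -0.1, 3.1]
grip_width: 0.0005
```

Request:
{"api": "step_arm", "payload": {
  "targets": [
    [1, 0, 0, 0, 0, 0],
    [1, 0, 0, 0, 0, 0],
    [1, 0, 0, 0, 0, 0],
    [0, 0, 0, 0, 0, 0]
  ]
}}

```text
time_s: 14.92
ee_pos: [0.5043, 0.2278, 0.1496]
eef_rot: [-1.571, 0.002, 0.07]
force: [-10.3, -1.5, 7.5]
grip_width: 0.0005
```

Request:
{"api": "step_arm", "payload": {
  "targets": [
    [0.8, 0, 0, 0, 0, 0],
    [0.7, 0, 0, 0, 0, 0],
    [0, 0, 0, 0, 0, 0],
    [0, 0, 0, 0, 0, 0]
  ]
}}

```text
time_s: 15.42
ee_pos: [0.5044, 0.2278, 0.1496]
eef_rot: [-1.571, 0.005, 0.07]
force: [-21.4, -3.0, 12.8]
grip_width: 0.0002
```

Request:
{"api": "step_arm", "payload": {
  "targets": [
    [-4, 0, 0, 0, 0, 0],
    [-10, 0, 0, 0, 0, 0],
    [-10, -20, 0, 0, 0, 0],
    [0, -50, 0, 0, 0, 0],
    [0, -50, 0, 0, 0, 0],
    [0, -30, 0, 0, 0, 0],
    [0, 0, 0, 0, 0, 0],
    [0, 0, 0, 0, 0, 0]
  ]
}}

```text
time_s: 16.42
ee_pos: [0.4823, 0.226, 0.2981]
eef_rot: [-1.571, 0.001, 0.07]
force: [-0.3, -0.3, -0.1]
grip_width: 0.0003
```

```bash
python3 - <<'E'
from h import *
np.set_printoptions(precision=4,suppress=True)
o=get_obs();print(o['time_s'],o['ee_pos'],o['eef_rot'],o['force'])
snap('wrist','w4');snap('side','s4');snap('scene','c4')
w=cv2.imread('pics/w4.png');a=cv2.imread('pics/c4.png');b=cv2.imread('pics/s4.png')
for f in('w4','c4','s4'):
  p=proj(f,[.5298,.2295,.170]);print(f,'mouth upright',p)
  im=cv2.imread('pics/%s.png'%f);x,y=map(int,p);cv2.imwrite('pics/q_%s.png'%f,cv2.resize(im[y-35:y+35,x-35:x+35],(420,420),interpolation=2));print('crop origin',x-35,y-35)
cv2.imwrite('pics/z10.png',np.hstack([cv2.imread('pics/q_w4.png'),cv2.imread('pics/q_s4.png')])[:,:800])
E
```

```text
16.425 [0.4823 0.226  0.2981] [-1.5713  0.0014  0.0698] [-0.268  -0.2612 -0.1402]
w4 mouth upright [281.6488 250.4788]
crop origin 246 215
c4 mouth upright [361.4548 175.0336]
crop origin 326 140
s4 mouth upright [273.9969 249.6086]
crop origin 238 214
```

View pics/z10.png

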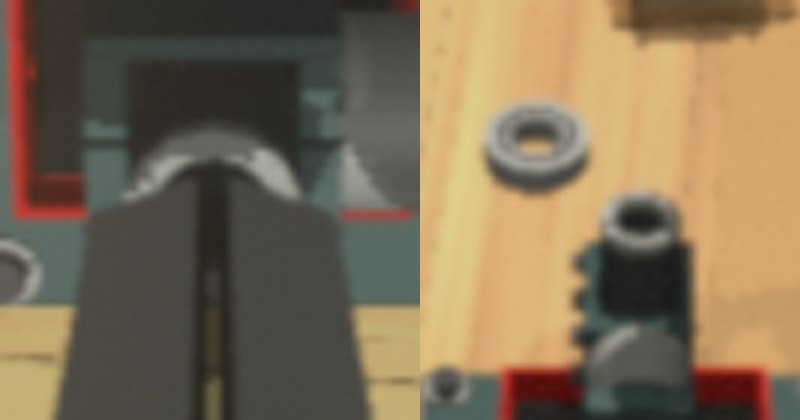

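View pics/q_c4.png

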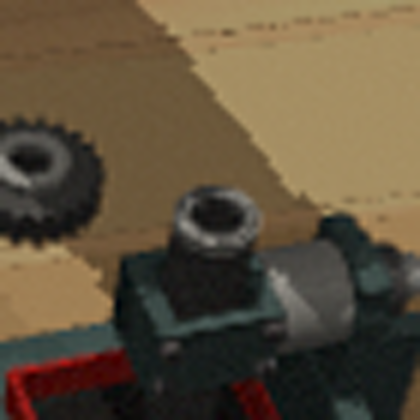

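```bash
python3 - <<'E'
from h import *
np.set_printoptions(precision=4,suppress=True)
print(onz('s4',274.3,250.3,.170))
R=.195;print('rack target dx')
rows([.518,-.1333,.28],.069,8)
E
```

```text
[0.5289 0.2318 0.17  ]
rack target dx
[1.3, 2.3, -45.1, 0.0, 0.01, -0.01] ,
[1.3, 2.3, -45.1, 0.0, 0.01, -0.01] ,
[1.3, 2.3, -45.1, 0.0, 0.01, -0.01] ,
[1.3, 2.3, -45.1, 0.0, 0.01, -0.01] ,
[1.4, 2.3, -45.1, 0.0, 0.01, -0.01] ,
[1.4, 2.3, -45.2, 0.0, 0.01, -0.01] ,
[1.4, 2.3, -45.1, 0.0, 0.01, -0.01] ,
[1.3, 2.3, -45.2, 0.0, 0.01, -0.01] ,
end [ 0.518  -0.1333  0.28  ] [-1.5714  0.0005  0.0685]
```

Request:
{"api": "step_arm", "payload": {
  "targets": [
    [-20, 10, -30, 0, 0, 0],
    [-10, 0, -50, 0, 0, 0],
    [0, 0, -55, 0, 0, 0],
    [0, 0, -55, 0, 0, 0],
    [0, 0, -55, 0, 0, 0],
    [0, 0, -55, 0, 0, 0],
    [0, 0, -40, 0, 0, 0],
    [0, 0, -20, 0, 0, 0],
    [0, 0, 0, 0, 0, 0],
    [0, 0, 0, 0, 0, 0]
  ],
  "gripper": 0.28
}}

```text
time_s: 17.82
ee_pos: [0.4779, -0.134, 0.2893]
eef_rot: [-1.571, 0.0, 0.071]
force: [1.1, 0.5, 0.8]
grip_width: 0.0604
```

```bash
python3 - <<'E'
from h import *
np.set_printoptions(precision=4,suppress=True)
print(onz('c4',362.2,176,.170),tri(('c4',362.2,176),('s4',274.3,250.3)))
snap('wrist','w5');o=get_obs();print(o['time_s'],o['ee_pos'],o['eef_rot'],proj('w5',[.518,-.133,.175]))
E
```

```text
[0.533  0.2302 0.17  ] [0.5298 0.2308 0.168 ]
17.875 [ 0.4779 -0.1339  0.2895] [-1.5707 -0.0001  0.0711] [279.633  248.6205]
```

View pics/w5.png

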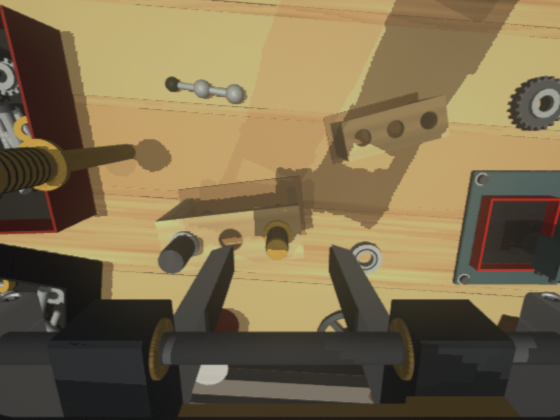

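```bash
python3 - <<'E'
from h import *
np.set_printoptions(precision=4,suppress=True)
w=cv2.imread('pics/w5.png');cv2.imwrite('pics/z11.png',cv2.resize(w[210:280,240:310],(560,560),interpolation=2))
for u,v in((276.5,250.5),(277,249)):print(onz('w5',u,v,.175))
E
```

```text
[ 0.5203 -0.1361  0.175 ]
[ 0.5186 -0.1357  0.175 ]
```

View pics/z11.png

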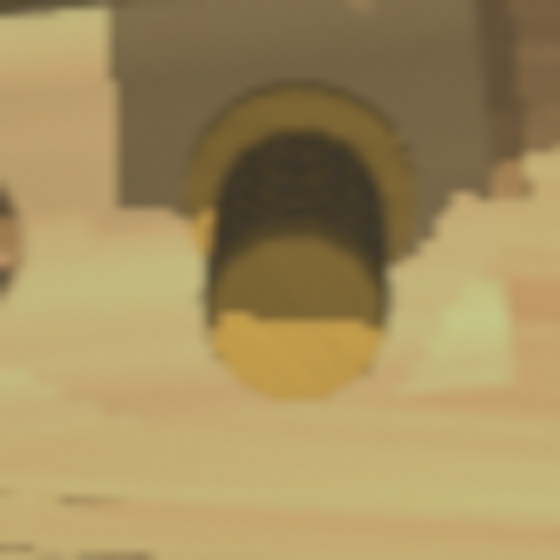

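Request:
{"api": "step_arm", "payload": {
  "targets": [
    [20, 20, -2, 0, 0, 0],
    [20.4, 30, -2, 0, 0, 0],
    [0, 35, 0, 0, 0, 0],
    [0, 30, 0, 0, 0, 0],
    [0, 25, 0, 0, 0, 0],
    [0, 10, 0, 0, 0, 0],
    [0, 4.5, 0, 0, 0, 0],
    [0, 0, 0, 0, 0, 0]
  ]
}}

```text
time_s: 18.88
ee_pos: [0.5187, -0.1361, 0.1356]
eef_rot: [-1.571, -0.001, 0.07]
force: [0.2, 0.8, 0.0]
grip_width: 0.0602
```

Request:
{"api": "step_arm", "payload": {
  "targets": [
    [0, 0, 0, 0, 0, 0],
    [0, 0, 0, 0, 0, 0],
    [0, 0, 0, 0, 0, 0],
    [0, 0, 0, 0, 0, 0]
  ],
  "gripper": -1,
  "squeeze": 45
}}

```text
time_s: 19.38
ee_pos: [0.5184, -0.1362, 0.1351]
eef_rot: [-1.571, -0.0, 0.07]
force: [0.4, 2.2, 0.6]
grip_width: 0.0236
```

Request:
{"api": "step_arm", "payload": {
  "targets": [
    [0, -10, 0, 0, 0, 0],
    [0, -25, 0, 0, 0, 0],
    [0, -40, 0, 0, 0, 0],
    [0, -40, 0, 0, 0, 0],
    [0, -40, 0, 0, 0, 0],
    [0, -20, 0, 0, 0, 0],
    [0, 0, 0, 0, 0, 0],
    [0, 0, 0, 0, 0, 0]
  ]
}}

```text
time_s: 20.38
ee_pos: [0.5181, -0.1361, 0.3088]
eef_rot: [-1.57, 0.002, 0.07]
force: [-0.6, 0.9, -3.4]
grip_width: 0.0235
```

```bash
python3 - <<'E'
from h import *
np.set_printoptions(precision=4,suppress=True)
snap('scene','c6');snap('side','s6');o=get_obs();print(o['time_s'],o['ee_pos'],o['eef_rot'],o['force'],o['moment'],o['grip_width'])
p=o['ee_pos'];
for f in('c6','s6'):print(proj(f,p-[0,0,.128]),proj(f,p+[0,0,.019]))
cv2.imwrite('pics/z12.png',np.hstack([cv2.resize(cv2.imread('pics/c6.png')[80:240,150:250],(400,640),interpolation=2),cv2.resize(cv2.imread('pics/s6.png')[60:220,240:340],(400,640),interpolation=2)])[:600])
E
```

```text
20.475 [ 0.5181 -0.1361  0.3088] [-1.57    0.0019  0.0698] [-0.4145 -0.2044 -3.1891] [ 0.0827 -0.194  -0.0326] 0.023286060232755538
[195.7913 189.106 ] [181.2523 134.5755]
[285.9507 161.442 ] [287.6017 116.3041]
```

View pics/z12.png

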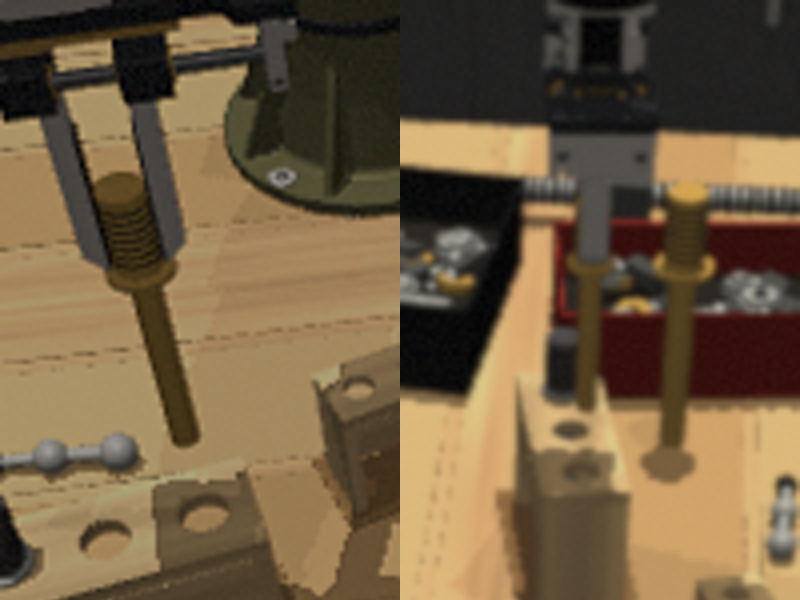

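Request:
{"api": "step_arm", "payload": {
  "targets": [
    [2, -20, 14.4, 0, 0, 0],
    [3.4, 0, 30, 0, 0, 0],
    [4, 0, 45, 0, 0, 0],
    [5, 0, 50, 0, 0, 0],
    [5, 0, 50, 0, 0, 0],
    [5, 0, 50, 0, 0, 0],
    [5, 0, 45, 0, 0, 0],
    [4, 0, 40, 0, 0, 0],
    [3, 0, 30, 0, 0, 0],
    [1, 0, 10, 0, 0, 0],
    [0, 0, 0, 0, 0, 0],
    [0, 0, 0, 0, 0, 0]
  ]
}}

```text
time_s: 21.98
ee_pos: [0.5304, 0.2289, 0.3299]
eef_rot: [-1.571, 0.0, 0.069]
force: [0.0, -1.0, -3.0]
grip_width: 0.0233
```

```bash
python3 - <<'E'
from h import *
np.set_printoptions(precision=4,suppress=True)
snap('scene','c7');snap('side','s7');o=get_obs();print(o['time_s'],o['ee_pos'],o['eef_rot'],o['force'],o['grip_width'])
p=o['ee_pos'];
for f in('c7','s7'):print(proj(f,p-[0,0,.128]),proj(f,[.53,.23,.17]))
cv2.imwrite('pics/z13.png',np.hstack([cv2.resize(cv2.imread('pics/c7.png')[130:200,330:400],(400,400),interpolation=2),cv2.resize(cv2.imread('pics/s7.png')[205:275,240:310],(400,400),interpolation=2)]))
E
```

```text
22.075 [0.5304 0.229  0.3301] [-1.5708 -0.0002  0.0687] [-0.999   0.4961 -3.031 ] 0.02346323400890912
[363.5347 164.8007] [361.6959 175.0678]
[273.9542 239.4282] [273.8994 249.7486]
```

View pics/z13.png

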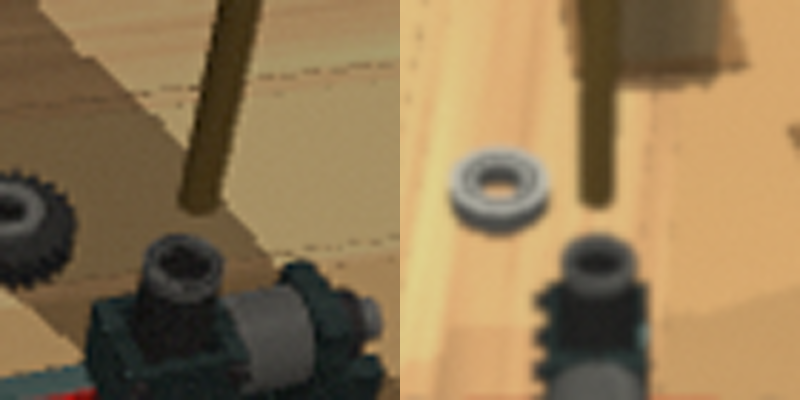

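Request:
{"api": "step_arm", "payload": {
  "targets": [
    [0, 15, 0, 0, 0, 0],
    [0, 10, 0, 0, 0, 0],
    [0, 6, 0, 0, 0, 0],
    [0, 6, 0, 0, 0, 0],
    [0, 6, 0, 0, 0, 0],
    [0, 0, 0, 0, 0, 0]
  ]
}}

```text
time_s: 22.82
ee_pos: [0.5302, 0.2299, 0.2865]
eef_rot: [-1.571, 0.001, 0.07]
force: [0.7, 0.7, -2.9]
grip_width: 0.0231
```

```bash
python3 - <<'E'
from h import *
np.set_printoptions(precision=4,suppress=True)
snap('scene','c8');snap('side','s8');o=get_obs();print(o['time_s'],o['ee_pos'],o['force'],o['moment'])
cv2.imwrite('pics/z14.png',np.hstack([cv2.resize(cv2.imread('pics/c8.png')[130:200,330:400],(400,400),interpolation=2),cv2.resize(cv2.imread('pics/s8.png')[205:275,240:310],(400,400),interpolation=2)]))
E
```

```text
22.925 [0.5303 0.2299 0.2872] [-0.1737 -0.0063 -3.2989] [ 0.019  -0.1938  0.007 ]
```

View pics/z14.png

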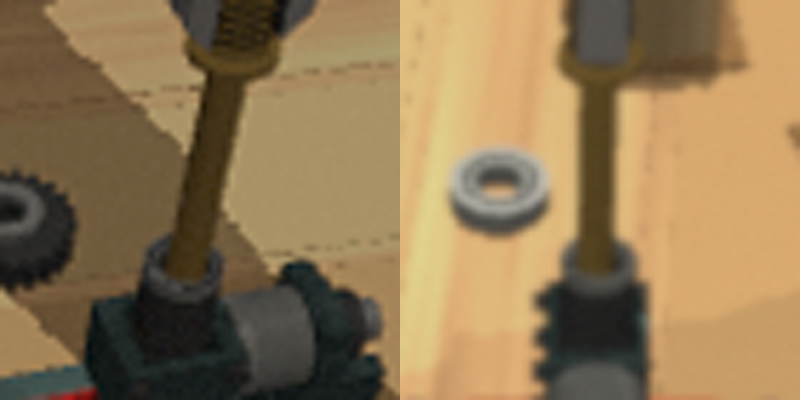

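Request:
{"api": "step_arm", "payload": {
  "targets": [
    [0, 10, 0, 0, 0, 0],
    [0, 12, 0, 0, 0, 0],
    [0, 12, 0, 0, 0, 0],
    [0, 12, 0, 0, 0, 0],
    [0, 8, 0, 0, 0, 0],
    [0, 4, 0, 0, 0, 0],
    [0, 0, 0, 0, 0, 0]
  ]
}}

```text
time_s: 23.8
ee_pos: [0.5303, 0.2299, 0.2289]
eef_rot: [-1.571, 0.0, 0.07]
force: [-0.4, -0.2, -2.5]
grip_width: 0.0234
```

Request:
{"api": "step_arm", "payload": {
  "targets": [
    [0, 3, 0, 0, 0, 0],
    [0, 3, 0, 0, 0, 0],
    [0, 3, 0, 0, 0, 0],
    [0, 3, 0, 0, 0, 0],
    [0, 3, 0, 0, 0, 0],
    [0, 0, 0, 0, 0, 0]
  ]
}}

```text
time_s: 24.55
ee_pos: [0.5306, 0.23, 0.2149]
eef_rot: [-1.57, -0.002, 0.07]
force: [-1.1, -0.1, 5.3]
grip_width: 0.0235
```

Request:
{"api": "step_arm", "payload": {
  "targets": [
    [0, 3, 0, 0, 0, 0],
    [0, 3, 0, 0, 0, 0],
    [0, 3, 0, 0, 0, 0],
    [0, 3, 0, 0, 0, 0],
    [0, 3, 0, 0, 0, 0],
    [0, 3, 0, 0, 0, 0],
    [0, 0, 0, 0, 0, 0]
  ]
}}

```text
time_s: 25.42
ee_pos: [0.5304, 0.23, 0.1963]
eef_rot: [-1.571, -0.001, 0.07]
force: [0.1, 0.1, 1.8]
grip_width: 0.0232
```

Request:
{"api": "step_arm", "payload": {
  "targets": [
    [0, 3, 0, 0, 0, 0],
    [0, 3, 0, 0, 0, 0],
    [0, 3, 0, 0, 0, 0],
    [0, 3, 0, 0, 0, 0],
    [0, 2, 0, 0, 0, 0],
    [0, 0, 0, 0, 0, 0]
  ]
}}

```text
time_s: 26.18
ee_pos: [0.5302, 0.2299, 0.1816]
eef_rot: [-1.571, 0.001, 0.07]
force: [-0.1, -0.5, -2.6]
grip_width: 0.0232
```

Force is back to the drift's weight alone. I'll go down to the collar stop.

Request:
{"api": "step_arm", "payload": {
  "targets": [
    [0, 1, 0, 0, 0, 0],
    [0, 1, 0, 0, 0, 0],
    [0, 0.5, 0, 0, 0, 0],
    [0, 0, 0, 0, 0, 0],
    [0, 0, 0, 0, 0, 0]
  ]
}}

```text
time_s: 26.8
ee_pos: [0.5304, 0.2299, 0.18]
eef_rot: [-1.571, -0.001, 0.07]
force: [-2.9, -0.8, 5.3]
grip_width: 0.0234
```

```bash
python3 - <<'E'
from h import *
np.set_printoptions(precision=4,suppress=True)
snap('scene','c9');snap('side','s9');o=get_obs();print(o['time_s'],o['ee_pos'],o['force'],o['moment'])
cv2.imwrite('pics/z15.png',np.hstack([cv2.resize(cv2.imread('pics/c9.png')[150:260,310:420],(400,400),interpolation=2),cv2.resize(cv2.imread('pics/s9.png')[225:335,220:330],(400,400),interpolation=2)]))
E
```

```text
26.9 [0.5304 0.2299 0.18  ] [-2.9514 -2.2813  5.5957] [-0.2511  0.5204 -0.0211]
```

View pics/z15.png

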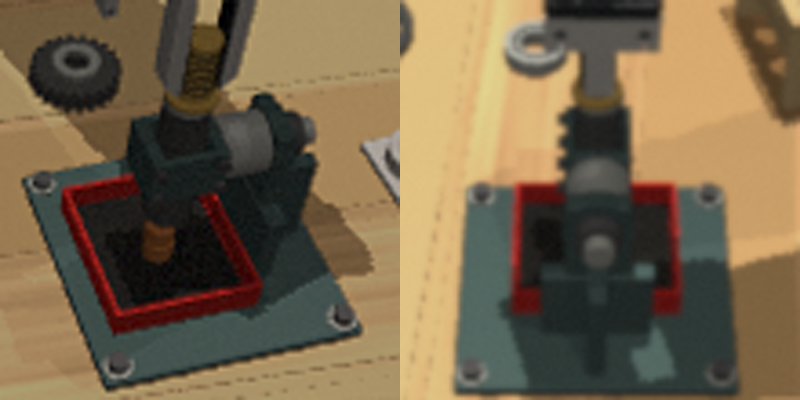

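Request:
{"api": "step_arm", "payload": {
  "targets": [
    [0, -2, 0, 0, 0, 0],
    [0, -8, 0, 0, 0, 0],
    [0, -12, 0, 0, 0, 0],
    [0, -15, 0, 0, 0, 0],
    [0, -15, 0, 0, 0, 0],
    [0, -15, 0, 0, 0, 0],
    [0, -15, 0, 0, 0, 0],
    [0, -15, 0, 0, 0, 0],
    [0, -15, 0, 0, 0, 0],
    [0, -20, 0, 0, 0, 0],
    [0, -20, 0, 0, 0, 0],
    [0, 0, 0, 0, 0, 0]
  ]
}}

```text
time_s: 28.4
ee_pos: [0.5306, 0.23, 0.333]
eef_rot: [-1.57, -0.003, 0.07]
force: [0.2, 0.3, -3.4]
grip_width: 0.0231
```

```bash
python3 - <<'E'
from h import *
np.set_printoptions(precision=4,suppress=True)
snap('scene','c10');snap('side','s10');o=get_obs();print(o['time_s'],o['ee_pos'],o['force'],o['moment'])
cv2.imwrite('pics/z16.png',np.hstack([cv2.resize(cv2.imread('pics/c10.png')[150:260,310:420],(400,400),interpolation=2),cv2.resize(cv2.imread('pics/s10.png')[225:335,220:330],(400,400),interpolation=2)]))
print(proj('s10',[.53,.23,.17]))
rows([.5182,-.1361,.322],.069,1)
E
```

```text
28.5 [0.5302 0.2299 0.3308] [-0.3897  0.3174 -3.0119] [ 0.0141 -0.0742 -0.0162]
[273.8994 249.7486]
[-37.5, 8.9, -364.2, 0.01, 0.05, -0.04] ,
end [ 0.5182 -0.1361  0.322 ] [-1.5708  0.      0.0689]
```

View pics/z16.png

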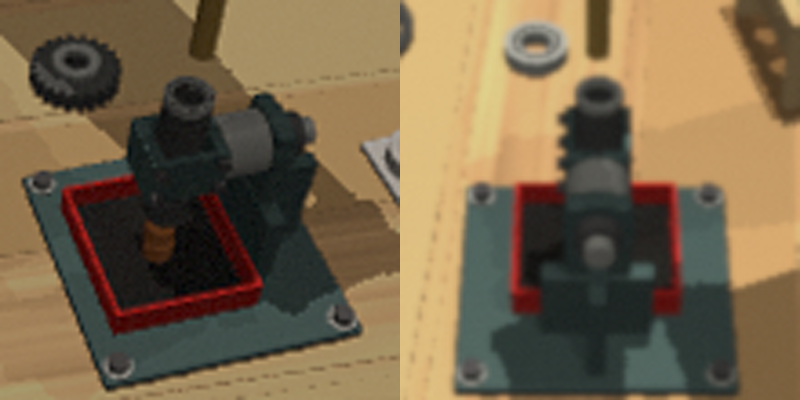

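Request:
{"api": "step_arm", "payload": {
  "targets": [
    [-1.5, 0, -14.2, 0, 0, 0],
    [-3, 0, -30, 0, 0, 0],
    [-5, 0, -45, 0, 0, 0],
    [-5, 0, -50, 0, 0, 0],
    [-5, 0, -50, 0, 0, 0],
    [-5, 0, -50, 0, 0, 0],
    [-5, 0, -45, 0, 0, 0],
    [-4, 0, -40, 0, 0, 0],
    [-3, 0, -30, 0, 0, 0],
    [-1, 0, -10, 0, 0, 0],
    [0, 0, 0, 0, 0, 0],
    [0, 0, 0, 0, 0, 0]
  ]
}}

```text
time_s: 30.0
ee_pos: [0.5183, -0.1352, 0.3314]
eef_rot: [-1.571, 0.0, 0.071]
force: [0.1, 0.1, -3.5]
grip_width: 0.0233
```

```bash
python3 - <<'E'
from h import *
np.set_printoptions(precision=4,suppress=True)
snap('scene','c11');snap('side','s11');o=get_obs();print(o['time_s'],o['ee_pos'],o['eef_rot'],o['force'])
rows([.5182,-.1361,.135],.0698,1)
cv2.imwrite('pics/z17.png',np.hstack([cv2.resize(cv2.imread('pics/c11.png')[130:230,150:250],(400,400),interpolation=2),cv2.resize(cv2.imread('pics/s11.png')[120:220,240:340],(400,400),interpolation=2)]))
for f in('c11','s11'):print(proj(f,o['ee_pos']-[0,0,.128]))
E
```

```text
30.1 [ 0.5184 -0.1352  0.3315] [-1.5707 -0.0001  0.0711] [-0.0894  0.2383 -2.158 ]
[-0.2, 196.5, -0.9, -0.0, 0.07, 0.0] ,
end [ 0.5182 -0.1361  0.135 ] [-1.5707 -0.0001  0.0698]
[194.2842 181.714 ]
[286.0858 155.0227]
```

View pics/z17.png

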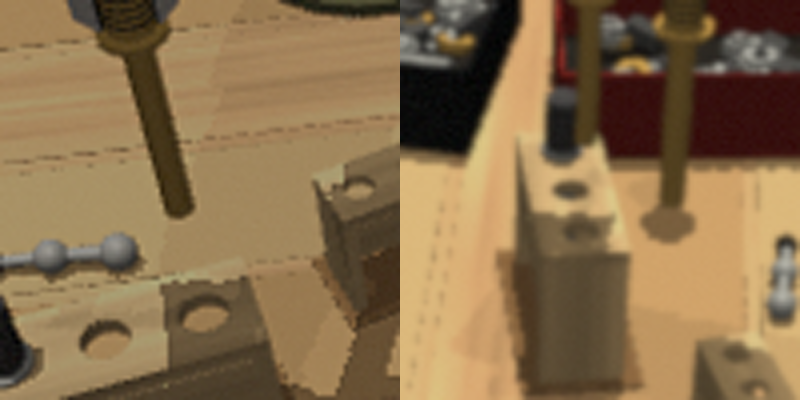

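Request:
{"api": "step_arm", "payload": {
  "targets": [
    [0, 20, -0.7, 0, 0, 0],
    [0, 30, 0, 0, 0, 0],
    [0, 20, 0, 0, 0, 0],
    [0, 12, 0, 0, 0, 0],
    [0, 8, 0, 0, 0, 0],
    [0, 15, 0, 0, 0, 0],
    [0, 20, 0, 0, 0, 0],
    [0, 25, 0, 0, 0, 0],
    [0, 20, 0, 0, 0, 0],
    [0, 15, 0, 0, 0, 0],
    [0, 6, 0, 0, 0, 0],
    [0, 0, 0, 0, 0, 0]
  ]
}}

```text
time_s: 31.6
ee_pos: [0.5184, -0.1368, 0.1405]
eef_rot: [-1.571, -0.0, 0.07]
force: [-0.1, 0.1, -2.8]
grip_width: 0.0232
```

Request:
{"api": "step_arm", "payload": {
  "targets": [
    [0, 2, 0, 0, 0, 0],
    [0, 2, 0, 0, 0, 0],
    [0, 1, 0, 0, 0, 0],
    [0, 0.5, 0, 0, 0, 0],
    [0, 0, 0, 0, 0, 0],
    [0, 0, 0, 0, 0, 0]
  ]
}}

```text
time_s: 32.35
ee_pos: [0.5184, -0.1367, 0.1351]
eef_rot: [-1.571, -0.0, 0.07]
force: [-0.3, -0.3, -0.7]
grip_width: 0.0234
```

Request:
{"api": "step_arm", "payload": {
  "targets": [
    [0, 0.3, 0, 0, 0, 0],
    [0, 0, 0, 0, 0, 0]
  ]
}}

```text
time_s: 32.6
ee_pos: [0.5184, -0.1367, 0.1351]
eef_rot: [-1.571, -0.0, 0.07]
force: [-3.7, 1.4, 4.5]
grip_width: 0.0233
```

Request:
{"api": "step_arm", "payload": {
  "targets": [
    [0, 0, 0, 0, 0, 0],
    [0, 0, 0, 0, 0, 0],
    [0, 0, 0, 0, 0, 0],
    [0, -10, 0, 0, 0, 0],
    [0, -30, 0, 0, 0, 0],
    [0, -40, 0, 0, 0, 0],
    [0, -50, 0, 0, 0, 0],
    [-20, -30, 0, 0, 0, 0],
    [-20, 0, 0, 0, 0, 0],
    [0, 0, 0, 0, 0, 0]
  ],
  "gripper": 0.28
}}

```text
time_s: 33.85
ee_pos: [0.478, -0.1396, 0.2957]
eef_rot: [-1.571, -0.001, 0.069]
force: [-0.0, 0.7, -0.2]
grip_width: 0.0603
```

```bash
python3 - <<'E'
from h import *
np.set_printoptions(precision=4,suppress=True)
snap('wrist','w12');snap('scene','c12');snap('side','s12');o=get_obs();print(o['time_s'],o['ee_pos'],o['eef_rot'],o['force'])
p=proj('w12',[.519,-.136,.175]);x,y=map(int,p)
cv2.imwrite('pics/z18.png',np.hstack([cv2.resize(cv2.imread('pics/c12.png')[150:250,120:220],(400,400),interpolation=2),cv2.resize(cv2.imread('pics/w12.png')[y-60:y+40,x-50:x+50],(400,400),interpolation=2)]))
E
```

```text
34.0 [ 0.4789 -0.1394  0.2945] [-1.5706  0.0003  0.0699] [ 0.0825  0.7579 -0.1168]
```

View pics/z18.png

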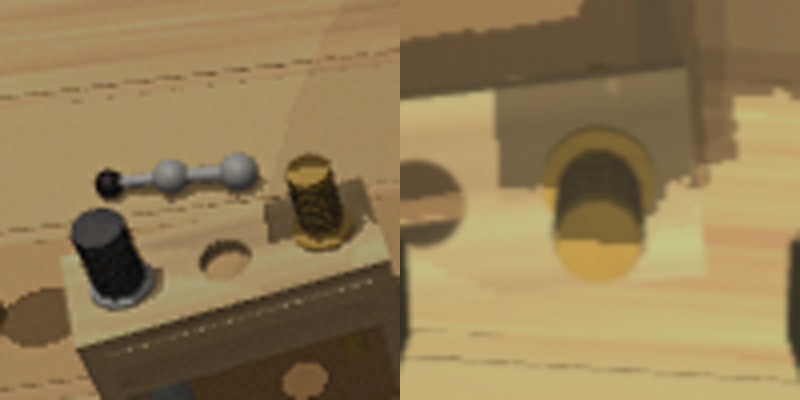

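Request:
{"api": "step_arm", "payload": {
  "targets": [
    [3, -5, 15, 0, 0, 0],
    [4, 0, 30, 0, 0, 0],
    [5, 0, 45, 0, 0, 0],
    [5, 0, 50, 0, 0, 0],
    [5, 0, 50, 0, 0, 0],
    [5, 0, 50, 0, 0, 0],
    [5, 0, 45, 0, 0, 0],
    [4, 0, 40, 0, 0, 0],
    [3, 0, 30, 0, 0, 0],
    [1, 0, 10, 0, 0, 0],
    [0, 0, 0, 0, 0, 0],
    [0, 0, 0, 0, 0, 0]
  ]
}}

```text
time_s: 35.5
ee_pos: [0.493, 0.2266, 0.2998]
eef_rot: [-1.571, -0.0, 0.069]
force: [1.0, 0.6, -0.1]
grip_width: 0.0601
```

```bash
python3 - <<'E'
from h import *
np.set_printoptions(precision=4,suppress=True)
snap('wrist','w13');o=get_obs();print(o['time_s'],o['ee_pos'],o['eef_rot'],o['force'])
for X in([.5298,.2295,.170],[.5298,.230,.058]):print(proj('w13',X))
x,y=map(int,proj('w13',[.5298,.2295,.170]));print(x-35,y-35)
cv2.imwrite('pics/z19.png',cv2.resize(cv2.imread('pics/w13.png')[y-35:y+35,x-35:x+35],(560,560),interpolation=2))
E
```

```text
35.55 [0.493  0.2266 0.2998] [-1.5708 -0.0002  0.0688] [ 0.0356 -0.5841 -0.8235]
[281.7809 240.3906]
[281.9645 212.5882]
246 205
```

View pics/z19.png

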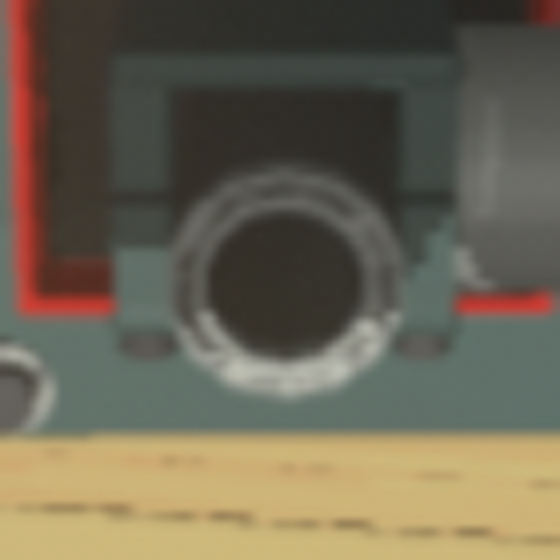

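```bash
python3 - <<'E'
from h import *
np.set_printoptions(precision=4,suppress=True)
im=cv2.imread('pics/c12.png')
cv2.imwrite('pics/z20.png',cv2.resize(im[185:245,325:385],(600,600),interpolation=2))
for z in(.013,.029,.045,.058):print(z,proj('c12',[.5298,.23,z]))
E
```

```text
0.013 [352.4664 218.6099]
0.029 [353.2995 214.6624]
0.045 [354.154  210.6135]
0.058 [354.8646 207.2465]
```

View pics/z20.png

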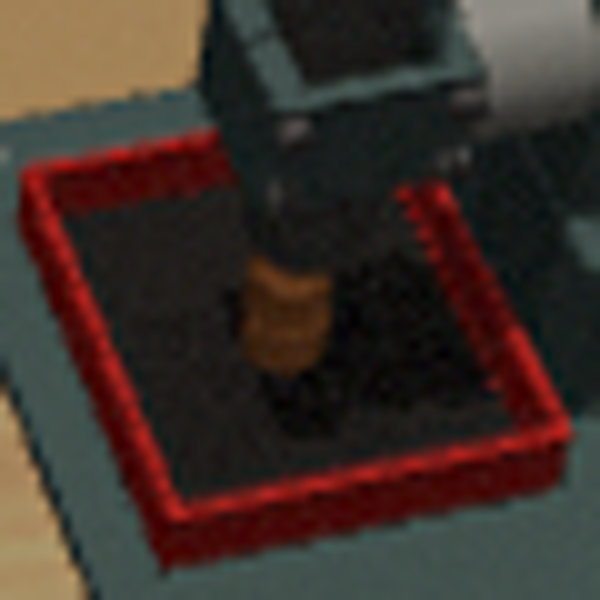

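View pics/c12.png

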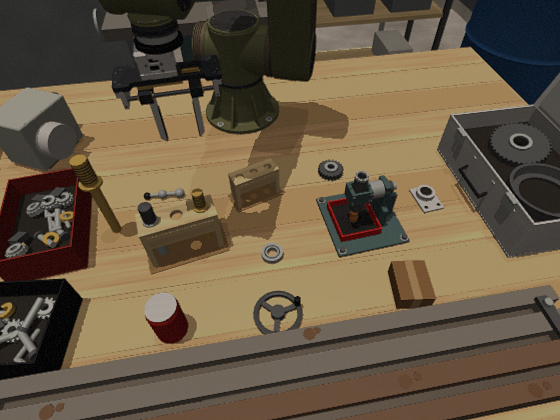

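```bash
python3 -c "
from station import *
print(job.hand_in(),get_obs()['time_s'])"
```

```text
the job is handed in; nothing more can be done
the job is handed in; nothing more can be done
```

I finished the job and handed it in at about 36 s of the 72 s allowed. The hand-in gave no verdict.

- **Sleeve:** The first gripped swing slipped and stopped about 9° short. I then pushed the mouth end with the closed fingers until it met the stop firmly (21 N with no more movement). In the last wrist picture the mouth centre is at pixel (281.6, 240.4), against (281.8, 240.4) expected for fully upright. The bore looks clear.
- **Bushes:** I pushed them out with the slim brass drift until its collar sat on the mouth. The last scene picture shows what I read as both bushes, stacked on end on the tray floor below the sleeve. The top of the stack is partly hidden by the sleeve's lower end, but its height fits two bushes.
- **Drift:** The brass drift is drawn out and hangs by its collar in the hole it came from. The wrist and scene pictures show it seated.
- **Rest of the bench:** The steel drift and the other parts look undisturbed, and the gripper is clear of everything.
- **One disagreement:** One side-camera check before the final look put the mouth about 1 pixel (roughly 2.5 mm) off upright. I took this as reading error, since the closer wrist view agreed with upright.

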